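Lay the probe stand down on its rest

TASK

Stow the empty probe stand lying down. With the fingertips push its foot along the bench until the foot sits square against the near edge of the white rest, then push the column over, away from you, following it down, so that the stand tips over that edge and the column comes down gently on the rest's cork-topped bar, between its two cheeks. Only push: do not grasp, lift or carry the stand, and leave the bottles and racks beside it where they are.

Things in the scene. Friction and masses are not known exactly. Their poses are not given: they have to be found in the camera images.
- stand: Loose probe stand, about 0.55 kg: heavy grey square foot 80 x 80 x 16 mm, light upright flat aluminium column in its middle (14 mm thick along x, 34 mm wide along y, black rubber end), 140 mm tall in all; a small black clamp knob on its +y side reaches 33 mm out, 62 mm up. Origin: centre of the foot's underside; z up the column, x roughly toward the rest. Starts upright, 20 to 45 mm short of the rest.
- heel (a point): Point of the stand: middle of the lower +x edge of the foot (stand frame 40, 0, 0 mm), about which it tips. The centre of mass is only about 21 mm above the underside: let go before about 70 degrees of tilt the stand rocks back upright, beyond that it goes over. Sliding it takes up to about 8 N, tipping it by the upper column 2 to 3 N.
- column_top (a point): Point of the stand: centre of the column's top end (stand frame 0, 0, 140 mm).
- rest: The rest, fixed to the bench: white plate 125 mm (x) by 120 mm (y), 5 mm thick; its straight near edge is the stop for the foot. Origin: middle of that edge at bench level; x points away from the robot, the way the stand is to be tipped (turned up to 0.35 rad either way); z up. The laid stand's column top lies about 125 mm beyond the near edge, tilted about 84 degrees.
- rest_top (a point): Middle of the top of the cork-topped bar that lies across the rest, 91 mm beyond its near edge and 48 mm above the bench. The bar is 22 mm thick in x; a white cheek at either end rises to 60 mm above the bench, with a gap of 78 mm between the cheeks.
- bottle_b: Bystander: translucent white reagent bottle with screw cap, 68 mm diameter, 154 mm tall; origin at the centre of its underside.
- bottle_c: Bystander: another such bottle, same size and origin.
- bottle_e: Bystander: another such bottle, same size and origin.
- peg_rack: Bystander: white micro-tube rack full of capped tubes, 68 x 150 x 91 mm, beside the rest; origin at the centre of its underside.
- tube_stand: Bystander: small white rack 34 x 72 x 62 mm with three glass test tubes (16 mm, up to 132 mm above the bench) in it, beside the rest; origin at the centre of its underside.

How it is judged:
By the outcome, as a careful person would: the job done as asked, in the order asked, and still so for the second after the job is handed in, with the robot touching nothing.
It also fails if it takes over 48 s, if anything falls off the work surface, if the arm or the gripper's body presses on something with over 40 N, if the wrist force passes 120 N, or if a joint passes its speed limit or range.

ROBOT

A 6-joint arm with a two-finger parallel gripper is mounted at the origin on a cart in front of the work surface, level with it; the furniture and walls round the work are solid. World frame = base frame: x ahead of the robot, y to its left, z up, the work surface at z = 0. Lengths are in mm, angles in rad, forces in N, time in s.
With the tool pointing down it reaches from about 275 to 1000 mm from the base axis. Payload 8.4 kg.
Tool frame: the origin (TCP) lies at the very end of the fingers, on their centre line; the grasp point (between the pads) lies 19 mm behind it; z points along the fingers, x is the direction in which the jaws open and shut, and the axes are right-handed (so a half turn about z gives the same grasp; the last joint's range is limited). The gripper opens to 85 mm and grips with 20 to 120 N. Pads are 22 mm wide; open, the fingers measure 114 mm over their backs; the gripper's body (76 mm by 85 mm) begins 54 mm behind the grasp point. The pads swing forward as they close: fully open they stand 13 mm farther back than shut.
Start: joints at [1.286, 0.353, 1.633, -0, 1.155, -0.002], TCP at [174.402, 600.177, 231.281] pointing down, gripper open.
Joint ranges: [-2.63, 2.63], [-0.92, 2.1], [0.06, 2.66], [-1.3, 4.44], [0, 2.69], [-3.02, 3.02]. Speed limits (rad/s): [2.22, 2.22, 2.79, 3.14, 3.14, 3.14].

INTERFACE

Orientations are given as [roll, pitch, yaw] about the fixed x, y, z axes, in that order (R = Rz(yaw) Ry(pitch) Rx(roll)).
In Python, from rig import r gives the robot as it stands.
- The arm moves only by the tool arm_command, never from a script. Its argument "targets" is a list of rows, each a list of 6 numbers: the shift along the tool's x, y, z in m, then the turn, a rotation vector about the tool's x, y, z in rad. A call has 1 to 20 rows; each row shifts and turns the commanded pose from where the row before left it, along the tool's axes as they then stand; what a row does not reach is not made up. A row lasts 1/12 s, in which the tool goes at most 41.7 mm and 7.16 degrees, less where a joint would pass 70% of its speed; a pose out of reach is approached as far as the arm can. A call is refused whole if a number of a shift passes 0.0417 or a number of a turn 0.125, either way. A call with a gripper value outside its range is refused whole. "fingers" is the finger opening in m, from 0 to 0.0854, set as the call begins (left out, the last holds). The fingers move at their own pace and stop on an object; "squeeze" is the grip in N (left out, the last holds). Time passes only in rows, so rows that do not move let the fingers close. It gives the time, the measured TCP pose, the force and the opening at its end, in the units of the state.
- r.sense(): the state, without advancing time (a new reading comes with each control period).
- r.grab_frame(name): name is "side" or "top" or "wrist"; returns a dict with "image" (400x640x3 uint8, blue, green, red), "fx", "fy", "cx", "cy" (pixels), "k1" (the pictures are not rectified: a ray, as slopes to the right and down, at radius r is drawn at 1 + k1 r^2 times it, then the intrinsics apply), "xyz" and "orientation" of the camera in the world. Camera axes: x right, y down, z forward; pixel columns grow to the right and rows downward; lengths in mm; the calibration is good to about 2 mm. A picture is of the moment at which its call begins. There is no depth.
- r.sign_off(): hands the job in, once; it reports no verdict.
The state is a dict: "clock": time; "qpos": joint angles; "qvel": joint speeds; "joint_efforts": joint torques, N m; "eef_pos": TCP position; "tcp_rot": TCP orientation; "contact_force": force on the tool from outside, world axes, zero at the start; "wrist_torque": the same for the moment, N m; "opening": opening from 0.0 (shut) to 1.0 (fully open).
Only numpy, scipy, OpenCV 4.12 (cv2) and the standard library are available. Lean on these libraries where they do the work, as an engineer would, in place of code of your own. Each camera call takes 0.05 s, during which the arm holds its last target.

## Working session

There is one attempt and no reset: what is moved stays moved. The work goes in short steps, Python scripts to look and compute and a tool call to move; the robot and the scene stay as the last step left them, time stands still between calls to the robot, and variables do not carry over. Pictures are saved under pics/ and viewed, and the job is handed in when it is done.

Besides the shell and the picture viewer there is one more tool, called after ">>>" by a JSON object that holds its "api" and its "payload". arm_command: Moves the arm, as the interface text tells. Its arguments: {"type":"object","properties":{"targets":{"type":"array"},"fingers":{"type":"number"},"squeeze":{"type":"number"}},"required":["targets"]}

```bash
ls; mkdir -p pics
python3 - <<'E'
from rig import r
import cv2
print(r.sense())
for n in("side","top"):
    f=r.grab_frame(n); cv2.imwrite(f"pics/{n}0.png",f["image"]); print({k:v for k,v in f.items() if k!="image"})
E
```

```text
pics
{'clock': 0.0, 'qpos': array([ 1.28560503e+00,  3.53648167e-01,  1.63418261e+00,  1.39831538e-05,
        1.15521432e+00, -2.39002570e-03]), 'qvel': array([ 0.00047346,  0.0005578 ,  0.00074452, -0.00016485,  0.00032545,
       -0.00129233]), 'joint_efforts': array([ 2.99555948e-03, -6.05249190e+01, -3.42074597e+01,  1.85572048e-04,
        9.13068478e-03, -6.69919544e-06]), 'eef_pos': array([174.25052765, 599.68701646, 230.54094197]), 'tcp_rot': array([-3.14157640e+00,  1.45240906e-03,  1.28798942e+00]), 'contact_force': array([ 6.70566477e-01,  4.16437032e-01, -3.33091240e-04]), 'wrist_torque': array([-0.05428395, -0.020838  , -0.00840761]), 'opening': 0.9975762595450874}
{'fx': 476.00181469343084, 'fy': 476.00181469343084, 'cx': 322.59480110399886, 'cy': 195.2877376759101, 'k1': -0.05009093300736304, 'xyz': array([ 118.8047336 , -113.78240444,  962.9171912 ]), 'orientation': array([-2.64285366,  0.00984918, -1.30030029])}
{'fx': 416.25690554982134, 'fy': 416.25690554982134, 'cx': 328.5665024937356, 'cy': 189.044659799432, 'k1': 0.005900695289650119, 'xyz': array([ 345.21741876,   12.54382883, 1016.80016481]), 'orientation': array([-2.919108  , -0.00574096, -1.61269063])}
```

View pics/side0.png

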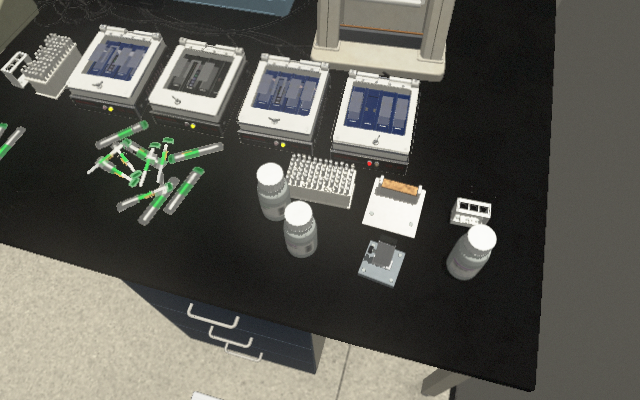

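View pics/top0.png

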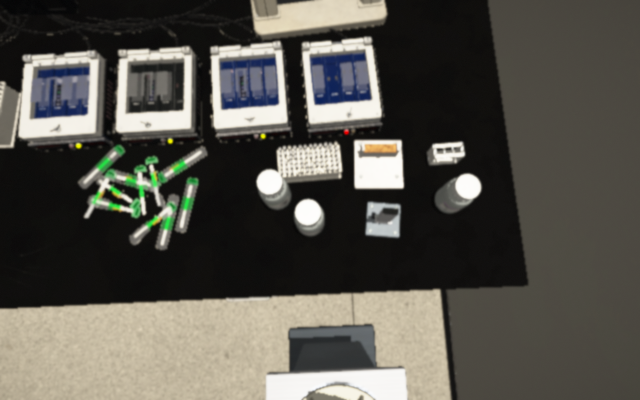

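```bash
cat > h.py <<'E'
import numpy as np, cv2
from scipy.spatial.transform import Rotation as Ro
from rig import r
def proj(f,P):
    P=np.atleast_2d(P).astype(float); R=Ro.from_euler('xyz',f['orientation']).as_matrix()
    c=(P-f['xyz'])@R; s=c[:,:2]/c[:,2:]; q=(s**2).sum(1,keepdims=True); s=s*(1+f['k1']*q)
    return s*[f['fx'],f['fy']]+[f['cx'],f['cy']]
def ray(f,uv):
    uv=np.atleast_2d(uv).astype(float)
    K=np.array([[f['fx'],0,f['cx']],[0,f['fy'],f['cy']],[0,0,1]])
    s=cv2.undistortPoints(uv[:,None],K,np.array([f['k1'],0,0,0.]))[:,0]
    return np.c_[s,np.ones(len(s))]@Ro.from_euler('xyz',f['orientation']).as_matrix().T
def atz(f,uv,z):
    d=ray(f,uv); t=(z-f['xyz'][2])/d[:,2]; return f['xyz']+d*t[:,None]
def crop(f,u0,v0,w,h,s,name):
    im=cv2.resize(f['image'][v0:v0+h,u0:u0+w],None,fx=s,fy=s,interpolation=cv2.INTER_CUBIC)
    for k in range(0,w,10): cv2.putText(im,str(u0+k),(k*s,10),0,.35,(0,255,255),1) if k%20==0 else None; cv2.line(im,(k*s,12),(k*s,16),(0,255,255),1)
    for k in range(0,h,10): cv2.putText(im,str(v0+k),(0,k*s+4),0,.35,(0,255,255),1)
    cv2.imwrite('pics/'+name,im)
E
python3 - <<'E'
from h import *
import pickle
S=r.grab_frame("side");T=r.grab_frame("top");W=r.grab_frame("wrist")
pickle.dump((S,T,W),open('f0.pkl','wb'))
print(proj(T,[174,600,230]),proj(S,[174,600,230]))
crop(S,340,160,100,140,5,'s1.png'); crop(T,330,125,90,125,5,'t1.png')
cv2.imwrite('pics/w0.png',W['image'])
E
```

```text
[[-10.58248548 400.16997751]] [[-74.7654186  278.54990832]]
```

View pics/s1.png

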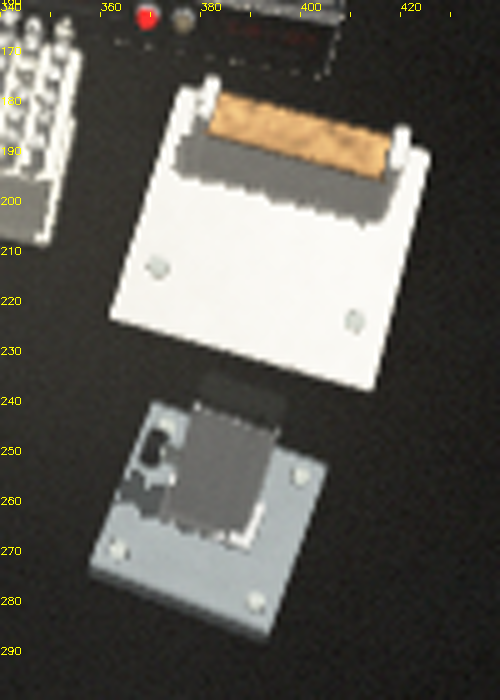

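View pics/t1.png

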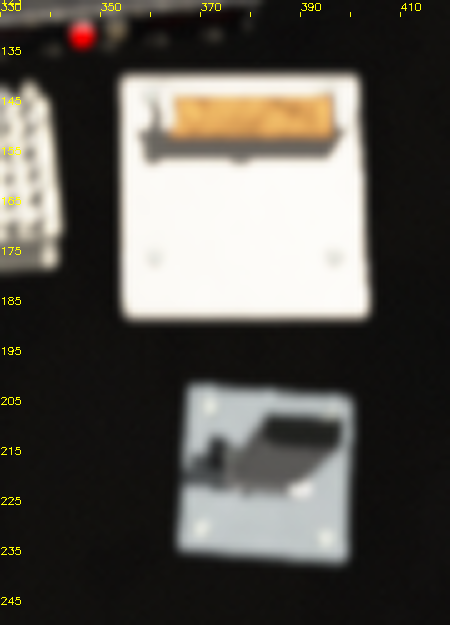

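```bash
cat >> h.py <<'E'
from scipy.optimize import least_squares
def fit(obs,L,x0):
    # obs: list (frame, local pts Nx3, uv Nx2)
    def tr(p,P): return P@Ro.from_euler('z',p[2]).as_matrix().T+[p[0],p[1],0]
    def res(p): return np.concatenate([(proj(f,tr(p,np.array(P,float)))-uv).ravel() for f,P,uv in obs])
    s=least_squares(res,x0,x_scale=[10,10,.1]); return s.x,res(s.x).reshape(-1,2)
plate=[[0,60,5],[0,-60,5],[125,-60,5],[125,60,5]]
foot=[[40,40,16],[40,-40,16],[-40,-40,16],[-40,40,16]]
E
python3 - <<'E'
from h import *
import pickle
S,T,W=pickle.load(open('f0.pkl','rb'))
c=lambda l,u0,v0:(np.array(l)+.5)/5-.5+[u0,v0]
ps=c([(109,318),(372,390),(430,150),(182,88)],340,160); pt=c([(123,318),(369,318),(358,74),(121,75)],330,125)
fs=c([(152,402),(327,466),(268,627),(92,568)],340,160); ft=c([(188,385),(352,397),(347,563),(178,550)],330,125)
for n,L,a,b in(("plate",plate,ps,pt),("foot",foot,fs,ft)):
    for o in ([(S,L,a)],[(T,L,b)],[(S,L,a),(T,L,b)]):
        p,e=fit(o,None,[500,-100,0]); print(n,p.round(3),'rms',np.sqrt((e**2).mean()).round(2))
cheb=lambda p,z:0
for nm,u,v,z in (("peg nearR side",350,208,0),("botE cap",482,236,154),("botE base",466,276,0),("botB cap",270,175,154),("botC cap",297,214,154)):
    print(nm,atz(S,[[u,v]],z).round(0))
E
```

```text
plate [ 5.71955e+02 -1.27058e+02 -3.40000e-02] rms 0.33
plate [ 5.72151e+02 -1.28357e+02 -4.00000e-02] rms 0.52
plate [ 5.72039e+02 -1.27615e+02 -3.70000e-02] rms 0.51
foot [ 4.90860e+02 -1.29672e+02 -1.05000e-01] rms 0.64
foot [ 4.90850e+02 -1.31161e+02 -1.16000e-01] rms 0.24
foot [ 4.90852e+02 -1.30304e+02 -1.10000e-01] rms 0.54
peg nearR side [[606. -33.  -0.]]
botE cap [[ 536. -296.  154.]]
botE base [[ 514. -309.    0.]]
botB cap [[558. 125. 154.]]
botC cap [[490.  48. 154.]]
```

View pics/w0.png

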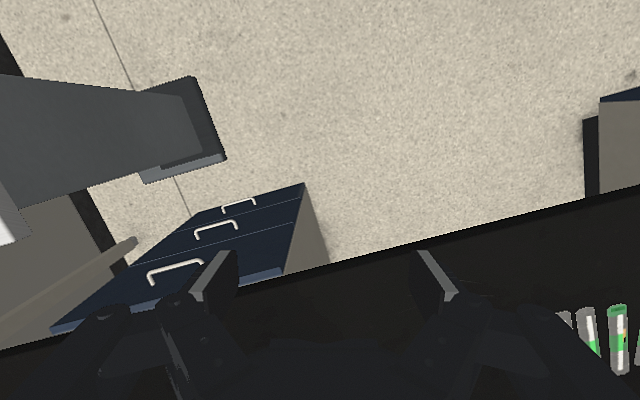

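```bash
cat >> h.py <<'E'
REST=np.array([572.0,-127.6]); RY=-0.037
def w2r(p): 
    c,s=np.cos(RY),np.sin(RY); d=np.asarray(p)[:2]-REST; return np.array([c*d[0]+s*d[1],-s*d[0]+c*d[1]])
def r2w(x,y,z):
    c,s=np.cos(RY),np.sin(RY); return np.array([REST[0]+c*x-s*y,REST[1]+s*x+c*y,z])
def tool():
    s=r.sense(); return s['eef_pos'],Ro.from_euler('xyz',s['tcp_rot']),s
def show():
    p,R,s=tool(); print('t',round(s['clock'],2),'rest-frame',w2r(p).round(1),'z',round(p[2],1),'rot',s['tcp_rot'].round(3),'F',s['contact_force'].round(1),'open',round(s['opening'],3),'q',s['qpos'].round(2)); return p,R,s
def delta(pt,Rt,R0=None):
    p,R,s=tool(); R=R0 or R
    return R.inv().apply(np.array(pt)-p),(R.inv()*Rt).as_rotvec()
def Rtool(phi,flip=1):
    # tool z tilted forward by phi in rest frame; tool y = flip * forward
    z=np.array([np.sin(phi),0,-np.cos(phi)]); y=flip*np.array([np.cos(phi),0,np.sin(phi)]); x=np.cross(y,z)
    return Ro.from_euler('z',RY)*Ro.from_matrix(np.c_[x,y,z])
E
python3 - <<'E'
from h import *
p,R,s=show()
W=r.grab_frame('wrist'); print('cam in tool',R.inv().apply(W['xyz']-p))
for fl in(1,-1):
    print(fl,delta(r2w(-175,-3,230),Rtool(np.radians(15),fl)))
    print(delta(r2w(-175,-3,230),Rtool(0,fl)))
print(r2w(-175,-3,0))
E
```

```text
t 0.25 rest-frame [-424.3  712.4] z 230.9 rot [-3.142e+00  1.000e-03  1.288e+00] F [ 0.   0.9 -0.7] open 1.003 q [ 1.29  0.35  1.63 -0.    1.16 -0.  ]
cam in tool [   0.66497168  -74.42881277 -143.16122351]
1 (array([-633.25624816,  415.86702671,    1.33348037]), array([-0.26054256,  0.03266   , -0.24431496]))
(array([-633.25624816,  415.86702671,    1.33348037]), array([-6.54859970e-05,  4.89687827e-04, -2.45786971e-01]))
-1 (array([-633.25624816,  415.86702671,    1.33348037]), array([0.04742217, 0.3783066 , 2.87279336]))
(array([-633.25624816,  415.86702671,    1.33348037]), array([7.12611485e-04, 9.52975977e-05, 2.89580560e+00]))
[ 397.00879916 -124.12442401    0.        ]
```

>>> {"api": "arm_command", "payload": {"targets": [[-0.0333,0.0219,0,0,0,0],[-0.0333,0.0219,0,0,0,0],[-0.0333,0.0219,0,0,0,0],[-0.0333,0.0219,0,0,0,0],[-0.0333,0.0219,0,0,0,0],[-0.0333,0.0219,0,0,0,0],[-0.0333,0.0219,0,0,0,0],[-0.0333,0.0219,0,0,0,0],[-0.0333,0.0219,0,0,0,0],[-0.0333,0.0219,0,0,0,0],[-0.0333,0.0219,0,0,0,0],[-0.0333,0.0219,0,0,0,0],[-0.0333,0.0219,0,0,0,0],[-0.0333,0.0219,0,0,0,0],[-0.0333,0.0219,0,0,0,0],[-0.0333,0.0219,0,0,0,0],[-0.0333,0.0219,0,0,0,0],[-0.0333,0.0219,0,0,0,0],[-0.0333,0.0219,0,0,0,0]], "fingers": 0.04, "squeeze": 20}}

```text
clock: 1.88
eef_pos: [397.5, -125.8, 231.6]
tcp_rot: [3.141, -0.0, 1.287]
contact_force: [0.5, 0.7, -0.3]
opening: 0.463
```

>>> {"api": "arm_command", "payload": {"targets": [[0,0,0,0,0,-0.082],[0,0,0,0,0,-0.082],[0,0,0,0,0,-0.082],[0,0,0,-0.0873,0,0],[0,0,0,-0.0873,0,0],[0,0,0,-0.0873,0,0],[0,0,0,0,0,0],[0,0,0,0,0,0]]}}

```text
clock: 2.55
eef_pos: [396.5, -123.6, 231.4]
tcp_rot: [2.881, 0.0, 1.533]
contact_force: [-0.0, -0.9, 0.6]
opening: 0.47
```

Run:
```python
from h import *
show(); print(delta(r2w(-150,-3,230),Rtool(np.radians(15))))
W=r.grab_frame('wrist');cv2.imwrite('pics/w1.png',W['image'])
print(delta(r2w(-130,-5.3,5),Rtool(np.radians(15))))
```

```text
t 2.55 rest-frame [-175.5   -2.5] z 231.4 rot [2.881 0.    1.533] F [-0.  -0.9  0.6] open 0.47 q [-0.38 -0.12  2.21  0.12  0.81 -1.98]
(array([-0.48773736, 24.24829184,  7.9571974 ]), array([-0.00109557,  0.00029128, -0.00103148]))
(array([ -2.58275143, -15.54233697, 230.61772532]), array([-0.00088596,  0.00039129, -0.00044555]))
```

View pics/w1.png

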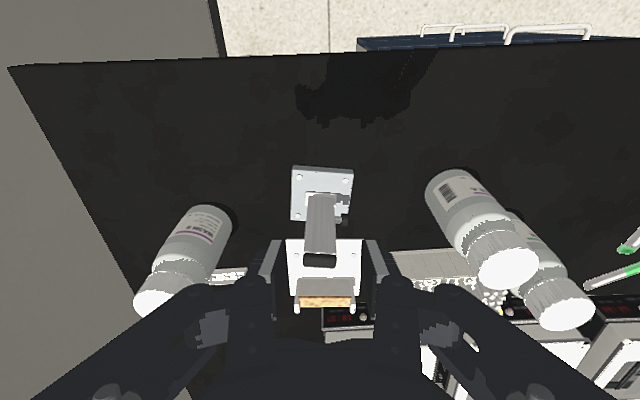

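>>> {"api": "arm_command", "payload": {"targets": [[-0.0026,-0.0291,0,0,0,0],[0,0,0.035,0,0,0],[0,0,0.035,0,0,0],[0,0,0.035,0,0,0],[0,0,0.035,0,0,0],[0,0,0.03,0,0,0],[0,0,0.02,0,0,0],[0,0,0.015,0,0,0],[0,0,0.01,0,0,0],[0,0,0.005,0,0,0],[0,0,0.003,0,0,0],[0,0,0,0,0,0],[0,0,0,0,0,0]]}}

```text
clock: 3.68
eef_pos: [427.7, -127.1, 8.2]
tcp_rot: [2.88, -0.001, 1.535]
contact_force: [0.2, 0.3, 0.6]
opening: 0.467
```

Run:
```python
from h import *
show()
W=r.grab_frame('wrist');cv2.imwrite('pics/w2.png',W['image'])
S=r.grab_frame('side');crop(S,320,160,120,140,4,'s2.png')
```

```text
t 3.68 rest-frame [-144.2   -4.8] z 8.2 rot [ 2.880e+00 -1.000e-03  1.535e+00] F [0.2 0.3 0.6] open 0.467 q [-0.35  0.4   2.34  0.49  0.17 -2.37]
```

View pics/w2.png

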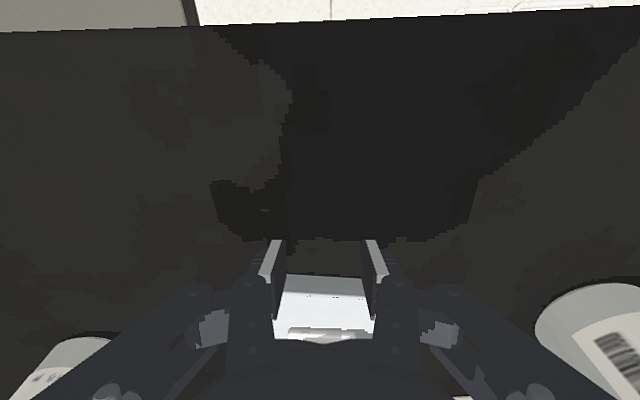

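View pics/s2.png

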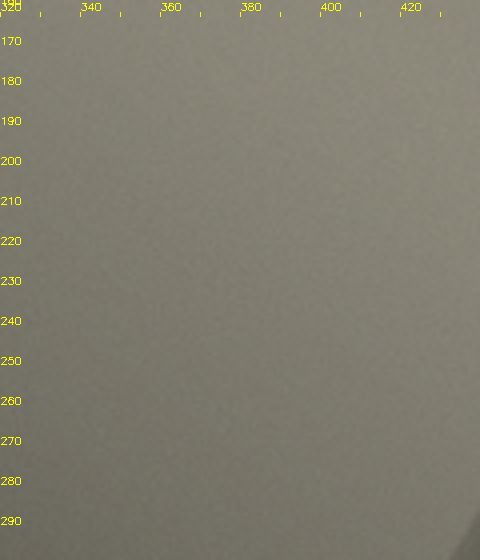

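>>> {"api": "arm_command", "payload": {"targets": [[0,-0.0004,0.0014,0,0,0],[0,-0.0004,0.0014,0,0,0],[0,0.00242,0.00065,0,0,0],[0,0.00242,0.00065,0,0,0],[0,0.00242,0.00065,0,0,0],[0,0.00242,0.00065,0,0,0],[0,0.00242,0.00065,0,0,0],[0,0.00242,0.00065,0,0,0],[0,0.00242,0.00065,0,0,0],[0,0.00242,0.00065,0,0,0],[0,0.00242,0.00065,0,0,0],[0,0.00242,0.00065,0,0,0],[0,0,0,0,0,0]]}}

```text
clock: 4.87
eef_pos: [452.5, -128.2, 5.4]
tcp_rot: [2.879, 0.0, 1.534]
contact_force: [-1.9, -1.1, -1.6]
opening: 0.465
```

Run:
```python
from h import *
show()
W=r.grab_frame('wrist');cv2.imwrite('pics/w3.png',W['image'])
T=r.grab_frame('top');crop(T,320,125,100,125,4,'t3.png')
```

```text
t 4.87 rest-frame [-119.4   -5. ] z 5.4 rot [2.879 0.    1.534] F [-1.9 -1.1 -1.6] open 0.465 q [-0.33  0.43  2.29  0.42  0.19 -2.27]
```

View pics/w3.png

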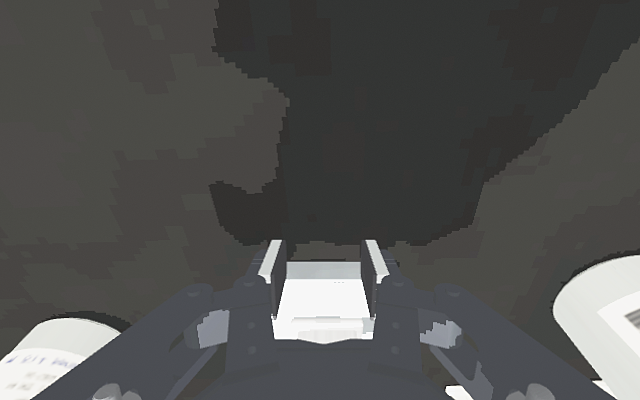

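View pics/t3.png

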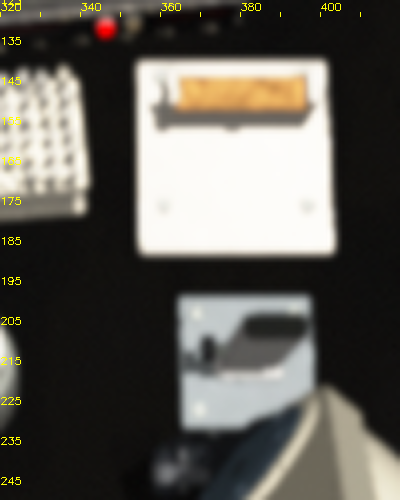

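>>> {"api": "arm_command", "payload": {"targets": [[0,0.00242,0.00065,0,0,0],[0,0.00242,0.00065,0,0,0],[0,0.00242,0.00065,0,0,0],[0,0.00242,0.00065,0,0,0],[0,0.00242,0.00065,0,0,0],[0,0.00242,0.00065,0,0,0],[0,0.00242,0.00065,0,0,0],[0,0.00242,0.00065,0,0,0],[0,0,0,0,0,0]]}}

```text
clock: 5.72
eef_pos: [471.8, -128.6, 5.3]
tcp_rot: [2.88, -0.0, 1.534]
contact_force: [-3.1, 2.3, 1.0]
opening: 0.464
```

Run:
```python
from h import *
show()
T=r.grab_frame('top');crop(T,330,125,90,125,5,'t4.png')
```

```text
t 5.72 rest-frame [-100.1   -4.7] z 5.3 rot [ 2.88  -0.     1.534] F [-3.1  2.3  1. ] open 0.464 q [-0.32  0.44  2.25  0.36  0.21 -2.2 ]
```

View pics/t4.png

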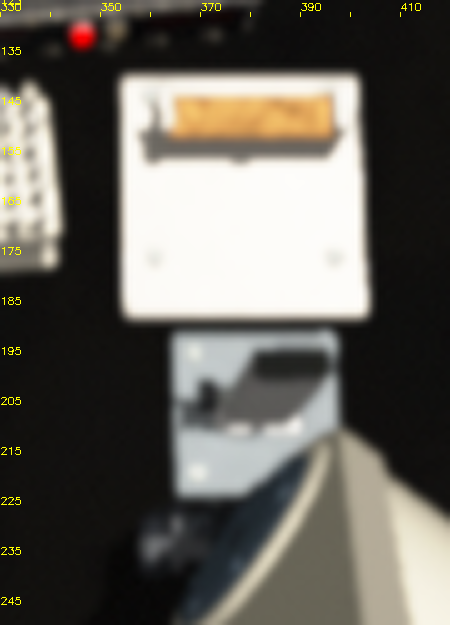

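>>> {"api": "arm_command", "payload": {"targets": [[0,0.00145,0.00039,0,0,0],[0,0.00145,0.00039,0,0,0],[0,0.00145,0.00039,0,0,0],[0,0.00145,0.00039,0,0,0],[0,0,0,0,0,0]]}}

```text
clock: 6.18
eef_pos: [477.8, -129.0, 5.3]
tcp_rot: [2.88, -0.0, 1.534]
contact_force: [-4.4, 0.2, 0.5]
opening: 0.468
```

>>> {"api": "arm_command", "payload": {"targets": [[0,0.00097,0.00026,0,0,0],[0,0.00097,0.00026,0,0,0],[0,0,0,0,0,0]]}}

```text
clock: 6.43
eef_pos: [479.8, -129.1, 5.4]
tcp_rot: [2.88, -0.0, 1.534]
contact_force: [-3.9, 0.8, 0.0]
opening: 0.468
```

Run:
```python
from h import *
show()
T=r.grab_frame('top');crop(T,330,125,90,125,5,'t5.png')
```

```text
t 6.43 rest-frame [-92.   -4.9] z 5.4 rot [ 2.88  -0.     1.534] F [-3.9  0.8  0. ] open 0.468 q [-0.31  0.45  2.24  0.34  0.22 -2.17]
```

View pics/t5.png

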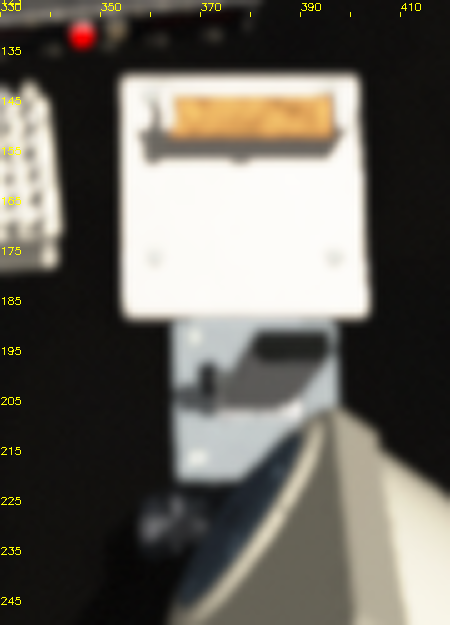

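Nearly touching. Continue in small steps until the force rises.

>>> {"api": "arm_command", "payload": {"targets": [[0,0.00097,0.00026,0,0,0],[0,0,0,0,0,0]]}}

```text
clock: 6.65
eef_pos: [481.0, -129.2, 5.4]
tcp_rot: [2.88, -0.0, 1.534]
contact_force: [-2.7, 0.7, 0.8]
opening: 0.467
```

>>> {"api": "arm_command", "payload": {"targets": [[0,0.00097,0.00026,0,0,0],[0,0,0,0,0,0]]}}

```text
clock: 6.82
eef_pos: [482.2, -129.3, 5.4]
tcp_rot: [2.879, 0.0, 1.534]
contact_force: [-3.5, 1.1, 0.3]
opening: 0.47
```

>>> {"api": "arm_command", "payload": {"targets": [[0,0.00058,0.00015,0,0,0],[0,0,0,0,0,0]]}}

```text
clock: 6.98
eef_pos: [482.8, -129.3, 5.4]
tcp_rot: [2.88, 0.0, 1.534]
contact_force: [-2.7, -0.5, -1.0]
opening: 0.468
```

>>> {"api": "arm_command", "payload": {"targets": [[0,0.00097,0.00026,0,0,0],[0,0,0,0,0,0]]}}

```text
clock: 7.15
eef_pos: [483.3, -129.2, 5.3]
tcp_rot: [2.88, -0.0, 1.534]
contact_force: [-6.0, -0.7, 1.3]
opening: 0.47
```

>>> {"api": "arm_command", "payload": {"targets": [[0,0.00097,0.00026,0,0,0],[0,0,0,0,0,0]]}}

```text
clock: 7.32
eef_pos: [483.4, -129.0, 5.2]
tcp_rot: [2.882, -0.001, 1.534]
contact_force: [-9.8, -0.8, 4.6]
opening: 0.464
```

Run:
```python
from h import *
show()
T=r.grab_frame('top');crop(T,330,125,90,125,5,'t6.png')
W=r.grab_frame('wrist');cv2.imwrite('pics/w6.png',W['image'])
```

```text
t 7.32 rest-frame [-88.4  -4.7] z 5.2 rot [ 2.882e+00 -1.000e-03  1.534e+00] F [-9.8 -0.8  4.6] open 0.464 q [-0.31  0.45  2.23  0.33  0.22 -2.16]
```

View pics/t6.png

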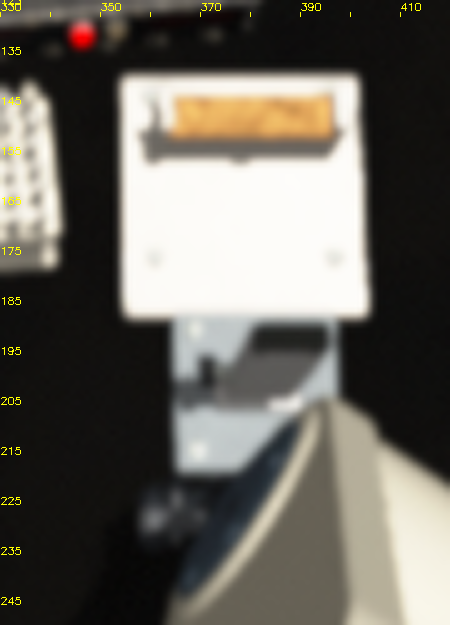

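View pics/w6.png

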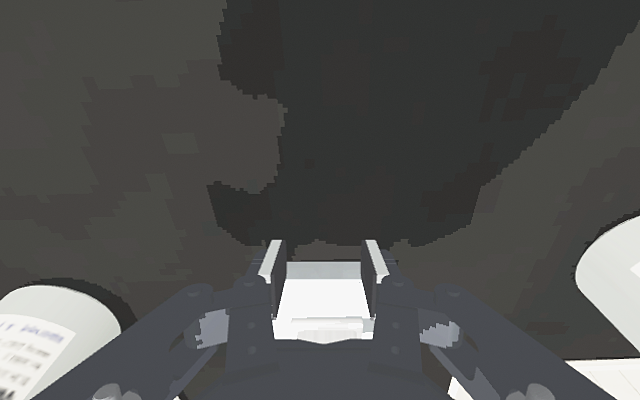

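>>> {"api": "arm_command", "payload": {"targets": [[0,0.00097,0.00026,0,0,0],[0,0,0,0,0,0]]}}

```text
clock: 7.58
eef_pos: [483.6, -128.8, 5.0]
tcp_rot: [2.883, -0.001, 1.534]
contact_force: [-13.2, -2.6, 7.4]
opening: 0.463
```

>>> {"api": "arm_command", "payload": {"targets": [[0,0.00097,0.00026,0,0,0],[0,0,0,0,0,0]]}}

```text
clock: 7.75
eef_pos: [483.7, -128.6, 4.7]
tcp_rot: [2.884, -0.002, 1.534]
contact_force: [-16.2, -3.2, 8.8]
opening: 0.465
```

>>> {"api": "arm_command", "payload": {"targets": [[0,-0.0048,-0.0013,0,0,0],[0,-0.0097,-0.0026,0,0,0],[0,-0.0193,-0.0052,0,0,0],[0,-0.0193,-0.0052,0,0,0],[0,0,-0.03,0,0,0],[0,0,-0.035,0,0,0],[0,0,-0.035,0,0,0],[0,0,-0.035,0,0,0],[0,0,-0.025,0,0,0],[0,0,0,0.0873,0,0],[0,0,0,0.0873,0,0],[0,0,0,0.0873,0,0],[0,0,0,0,0,0],[0,0,0,0,0,0]], "fingers": 0.04}}

```text
clock: 8.92
eef_pos: [391.9, -125.9, 160.2]
tcp_rot: [3.138, 0.0, 1.535]
contact_force: [-0.8, -0.2, -0.5]
opening: 0.47
```

>>> {"api": "arm_command", "payload": {"targets": [[0,0,0,0,0,0],[0,0,0,0,0,0],[0,0,0,0,0,0]], "fingers": 0.0}}

```text
clock: 9.17
eef_pos: [389.4, -125.7, 159.8]
tcp_rot: [3.141, -0.0, 1.534]
contact_force: [-0.3, -0.0, 0.5]
opening: 0.047
```

Run:
```python
from h import *
import pickle
show(); print(delta(r2w(-90,-3,120),Rtool(0)))
T=r.grab_frame('top');crop(T,330,125,90,125,5,'t7.png')
W=r.grab_frame('wrist');cv2.imwrite('pics/w7.png',W['image']); pickle.dump((T,W),open('f7.pkl','wb'))
```

```text
t 9.17 rest-frame [-182.5   -4.9] z 159.8 rot [ 3.141 -0.     1.534] F [-0.3 -0.   0.5] open 0.047 q [-0.32  0.11  2.14  0.    0.89 -1.85]
(array([ 1.86322736, 92.5105305 , 39.83706693]), array([ 0.00062315, -0.0002766 , -0.00016247]))
```

View pics/t7.png

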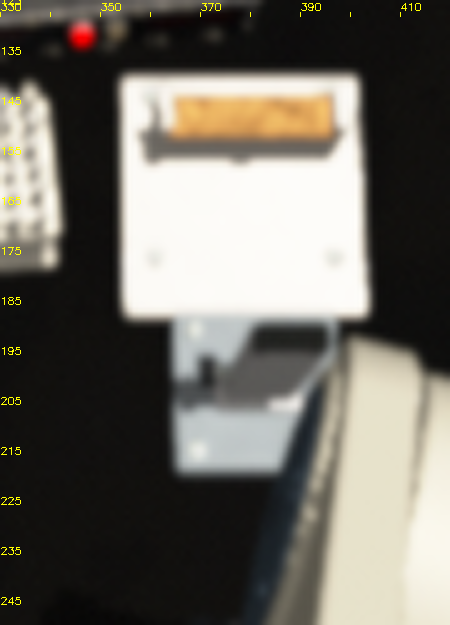

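View pics/w7.png

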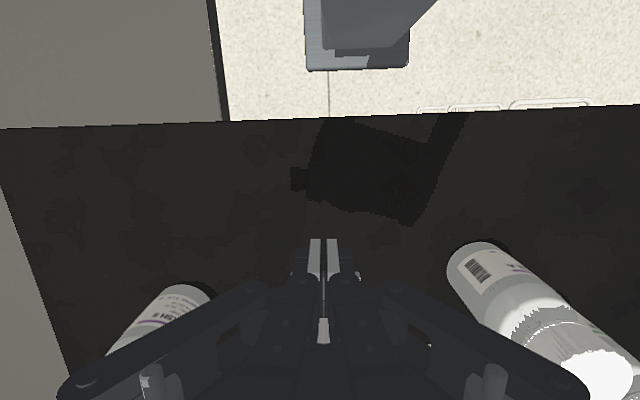

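>>> {"api": "arm_command", "payload": {"targets": [[0,0.03,0.016,0,0,0],[0,0.03,0.016,0,0,0],[0,0.025,0.016,0,0,0],[0,0.015,0,0,0,0],[0,0.007,0,0,0,0],[0,0,0,0,0,0],[0,0,0,0,0,0]]}}

```text
clock: 9.85
eef_pos: [496.5, -129.7, 112.2]
tcp_rot: [-3.141, -0.0, 1.534]
contact_force: [-0.7, 0.2, 0.1]
opening: -0.003
```

>>> {"api": "arm_command", "payload": {"targets": [[0,0.003,0,0,0,0],[0,0.003,0,0,0,0],[0,0.003,0,0,0,0],[0,0.003,0,0,0,0],[0,0,0,0,0,0]]}}

```text
clock: 10.27
eef_pos: [509.8, -130.4, 112.4]
tcp_rot: [3.141, 0.0, 1.534]
contact_force: [-0.3, 0.2, 0.9]
opening: -0.0
```

Run:
```python
from h import *
show()
W=r.grab_frame('wrist');cv2.imwrite('pics/w8.png',W['image'])
T=r.grab_frame('top');crop(T,330,125,90,125,5,'t8.png')
```

```text
t 10.27 rest-frame [-62.   -5.1] z 112.4 rot [3.141 0.    1.534] F [-0.3  0.2  0.9] open -0.0 q [-0.25  0.35  1.95  0.    0.84 -1.79]
```

View pics/w8.png

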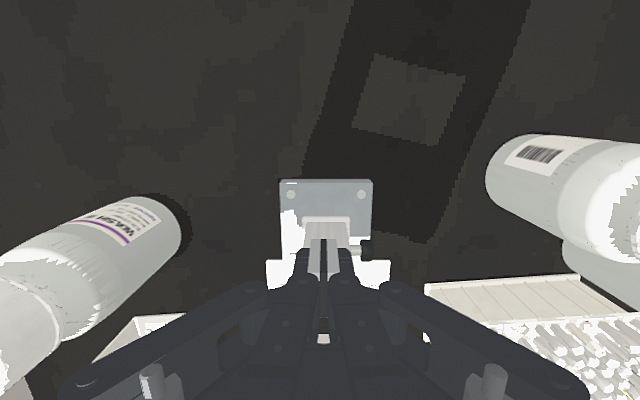

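View pics/t8.png

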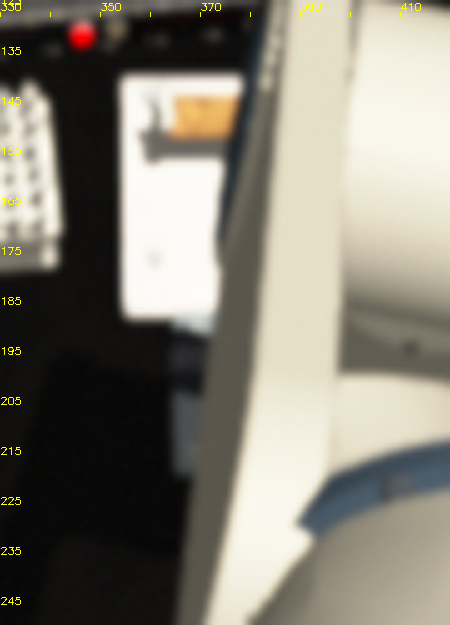

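>>> {"api": "arm_command", "payload": {"targets": [[0,0.0031,-0.0007,0,0,0],[0,0.0031,-0.0007,0,0,0],[0,0.0031,-0.0007,0,0,0],[0,0.0031,-0.0007,0,0,0],[0,0.0031,-0.0007,0,0,0],[0,0.0031,-0.0007,0,0,0],[0,0.0031,-0.0007,0,0,0],[0,0.0031,-0.0007,0,0,0],[0,0.0031,-0.0007,0,0,0],[0,0.0031,-0.0007,0,0,0],[0,0.0031,-0.0007,0,0,0]]}}

```text
clock: 11.28
eef_pos: [543.6, -131.5, 119.7]
tcp_rot: [3.142, 0.0, 1.534]
contact_force: [-1.7, 1.3, -1.3]
opening: 0.002
```

Run:
```python
from h import *
show()
W=r.grab_frame('wrist');cv2.imwrite('pics/w9.png',W['image'])
```

```text
t 11.28 rest-frame [-28.3  -4.9] z 119.7 rot [3.142 0.    1.534] F [-1.7  1.3 -1.3] open 0.002 q [-0.24  0.39  1.87  0.    0.89 -1.77]
```

View pics/w9.png

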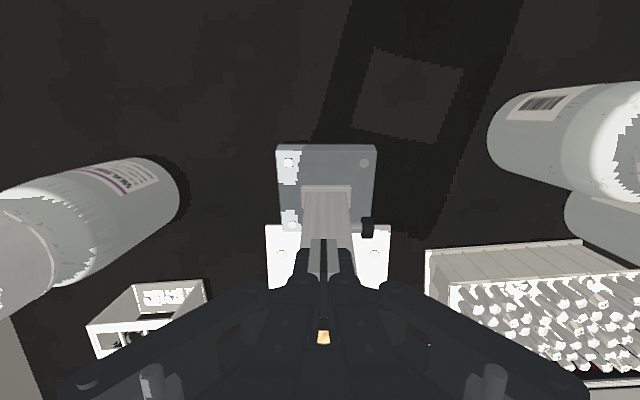

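>>> {"api": "arm_command", "payload": {"targets": [[0,0.003,0,0,0,0],[0,0.003,0,0,0,0],[0,0.003,0,0,0,0],[0,0.003,0,0,0,0],[0,0.003,0,0,0,0],[0,0.003,0,0,0,0],[0,0.003,0,0,0,0],[0,0.003,0,0,0,0],[0,0.003,0,0,0,0],[0,0.003,0,0,0,0]]}}

```text
clock: 12.17
eef_pos: [573.3, -132.5, 119.4]
tcp_rot: [-3.141, -0.0, 1.534]
contact_force: [-0.9, -0.0, 0.1]
opening: -0.002
```

>>> {"api": "arm_command", "payload": {"targets": [[0,0.0029,0.0008,0,0,0],[0,0.0029,0.0008,0,0,0],[0,0.0029,0.0008,0,0,0],[0,0.0029,0.0008,0,0,0],[0,0.0029,0.0008,0,0,0],[0,0.0029,0.0008,0,0,0],[0,0.0029,0.0008,0,0,0],[0,0.0029,0.0008,0,0,0],[0,0.0029,0.0008,0,0,0],[0,0.0029,0.0008,0,0,0]]}}

```text
clock: 13.0
eef_pos: [602.1, -133.6, 111.4]
tcp_rot: [-3.141, -0.0, 1.534]
contact_force: [-0.1, -0.6, -0.1]
opening: 0.002
```

Run:
```python
from h import *
show()
W=r.grab_frame('wrist');cv2.imwrite('pics/w10.png',W['image'])
S=r.grab_frame('side');crop(S,320,150,120,140,4,'s10.png')
T=r.grab_frame('top');crop(T,330,125,90,125,4,'t10.png')
```

```text
t 13.0 rest-frame [30.3 -4.9] z 111.4 rot [-3.141 -0.     1.534] F [-0.1 -0.6 -0.1] open 0.002 q [-0.22  0.47  1.75 -0.    0.92 -1.75]
```

View pics/w10.png

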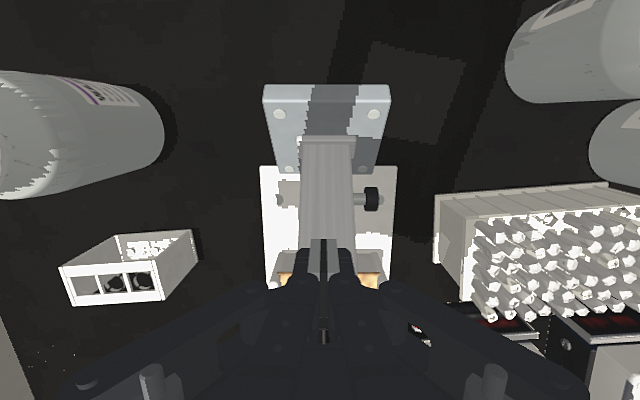

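View pics/s10.png

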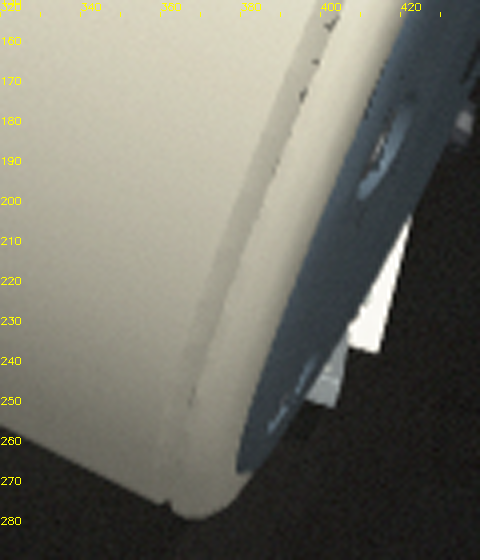

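>>> {"api": "arm_command", "payload": {"targets": [[0,0.0024,0.0015,0,0,0],[0,0.0024,0.0015,0,0,0],[0,0.0024,0.0015,0,0,0],[0,0.0024,0.0015,0,0,0],[0,0.0024,0.0015,0,0,0],[0,0.0024,0.0015,0,0,0],[0,0.0024,0.0015,0,0,0],[0,0.0024,0.0015,0,0,0],[0,0.0024,0.0015,0,0,0],[0,0.0024,0.0015,0,0,0]]}}

```text
clock: 13.98
eef_pos: [626.2, -134.5, 96.4]
tcp_rot: [-3.141, -0.0, 1.534]
contact_force: [-0.8, -0.2, 0.1]
opening: 0.003
```

Run:
```python
from h import *
show()
W=r.grab_frame('wrist');cv2.imwrite('pics/w11.png',W['image'])
import pickle; pickle.dump(W,open('f11.pkl','wb'))
```

```text
t 13.98 rest-frame [54.4 -4.9] z 96.4 rot [-3.141 -0.     1.534] F [-0.8 -0.2  0.1] open 0.003 q [-0.21  0.52  1.7  -0.    0.92 -1.75]
```

View pics/w11.png

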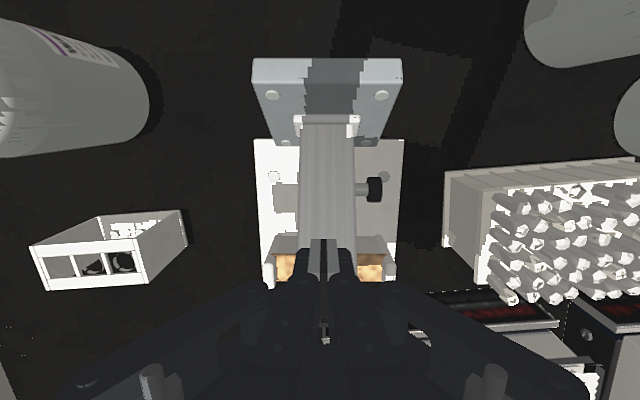

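```bash
cat >> h.py <<'E'
def tiltfit(W,uv,x0=(-8,0,-5,1.0)):
    L=np.array([[-40,40,0],[-40,-40,0],[-40,40,16],[-40,-40,16]],float)
    def pts(q,L=L):
        hx,hz,y,th=q; dx=L[:,0]-40; dz=L[:,2]
        X=hx+dx*np.cos(th)+dz*np.sin(th); Z=hz-dx*np.sin(th)+dz*np.cos(th)
        return np.array([r2w(a,b+y,c) for a,b,c in zip(X,L[:,1],Z)])
    f=lambda q:np.r_[(proj(W,pts(q))-uv).ravel(),q[1]/2]
    s=least_squares(f,x0,x_scale=[5,5,5,.2]); print('hx hz y tilt',s.x[:3].round(1),np.degrees(s.x[3]).round(1),'res',s.fun.round(1)); return s.x,pts
E
python3 - <<'E'
from h import *
import pickle
W=pickle.load(open('f11.pkl','rb'))
# +y is image right
tiltfit(W,np.array([[403,58],[252,59],[402,84],[253,86]]))
E
```

```text
hx hz y tilt [-9.4 -2.1 -1.8] 61.1 res [-1.1  0.4  1.  -0.6  1.6  1.1 -1.5 -0.9 -1. ]
```

>>> {"api": "arm_command", "payload": {"targets": [[0,0.0016,0.0019,0,0,0],[0,0.0016,0.0019,0,0,0],[0,0.0016,0.0019,0,0,0],[0,0.0016,0.0019,0,0,0],[0,0.0016,0.0019,0,0,0],[0,0.0016,0.0019,0,0,0],[0,0.0016,0.0019,0,0,0],[0,0.0017,0.0014,0,0,0],[0,0.0017,0.0014,0,0,0],[0,0.0017,0.0014,0,0,0],[0,0.0017,0.0014,0,0,0],[0,0.0016,0.0015,0,0,0],[0,0.0015,0.0016,0,0,0],[0,0.0013,0.002,0,0,0],[0,0.0013,0.002,0,0,0]]}}

```text
clock: 15.28
eef_pos: [650.0, -135.4, 70.6]
tcp_rot: [3.142, 0.0, 1.534]
contact_force: [-0.2, -0.1, 0.4]
opening: -0.001
```

Run:
```python
from h import *
show()
W=r.grab_frame('wrist');cv2.imwrite('pics/w12.png',W['image'])
import pickle; pickle.dump(W,open('f12.pkl','wb'))
```

```text
t 15.28 rest-frame [78.2 -4.9] z 70.6 rot [3.142 0.    1.534] F [-0.2 -0.1  0.4] open -0.001 q [-0.21  0.59  1.66 -0.    0.9  -1.74]
```

View pics/w12.png

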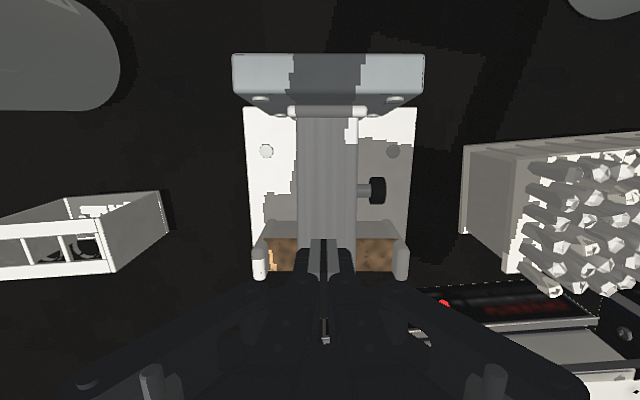

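Run:
```python
from h import *
import pickle
W=pickle.load(open('f12.pkl','rb'))
q,p=tiltfit(W,np.array([[424,55],[233,55],[423,93],[234,93]]),(-10,4,-5,1.4))
```

```text
hx hz y tilt [ 0.6  1.4 -1.8] 75.4 res [-0.4 -0.3  0.4 -0.3  0.   0.3 -0.1  0.3  0.7]
```

>>> {"api": "arm_command", "payload": {"targets": [[0,0.001,0.0015,0,0,0],[0,0.001,0.0015,0,0,0],[0,0.001,0.0015,0,0,0],[0,0,0,0,0,0],[0,0,0,0,0,0]]}}

```text
clock: 15.75
eef_pos: [652.8, -135.5, 66.1]
tcp_rot: [-3.141, -0.0, 1.534]
contact_force: [-0.7, 0.0, 0.1]
opening: -0.0
```

Run:
```python
from h import *
show()
W=r.grab_frame('wrist');cv2.imwrite('pics/w13.png',W['image'])
import pickle; pickle.dump(W,open('f13.pkl','wb'))
# predicted view of laid stand
_,pts=tiltfit(W,np.array([[424,55],[233,55],[423,93],[234,93]]),(-10,4,-5,1.4))
for th,hx,hz in((75,-11,1),(80,-10,3),(84,-10,4)): print(th,proj(W,pts([hx,hz,-4.7,np.radians(th)])).round(0).tolist())
```

```text
t 15.75 rest-frame [81.1 -4.9] z 66.1 rot [-3.141 -0.     1.534] F [-0.7  0.   0.1] open -0.0 q [-0.21  0.6   1.65 -0.    0.89 -1.74]
hx hz y tilt [ 6.3 -2.  -1.8] 73.3 res [-0.3 -0.1  0.3 -0.1  0.6  0.1 -0.6  0.1 -1. ]
75 [[423.0, 11.0], [220.0, 10.0], [423.0, 52.0], [220.0, 52.0]]
80 [[424.0, 31.0], [219.0, 31.0], [423.0, 74.0], [221.0, 74.0]]
84 [[424.0, 45.0], [219.0, 45.0], [422.0, 89.0], [221.0, 89.0]]
```

View pics/w13.png

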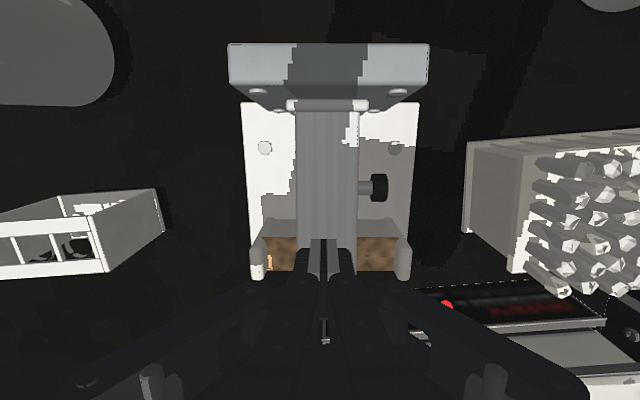

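>>> {"api": "arm_command", "payload": {"targets": [[0,0,-0.005,0,0,0],[0,0,-0.01,0,0,0],[0,0,-0.02,0,0,0],[0,0,-0.03,0,0,0],[0,0,-0.03,0,0,0],[0,0,-0.03,0,0,0],[0,0,-0.03,0,0,0],[0,-0.035,0,0,0,0],[0,-0.04,0,0,0,0],[0,-0.04,0,0,0,0],[0,-0.04,0,0,0,0],[0,-0.04,0,0,0,0],[0,-0.03,0,0,0,0],[0,0,0,0,0,0],[0,0,0,0,0,0]]}}

```text
clock: 17.05
eef_pos: [427.1, -127.3, 222.5]
tcp_rot: [3.14, 0.001, 1.533]
contact_force: [0.4, -1.0, -0.4]
opening: 0.003
```

Run:
```python
from h import *
show()
S=r.grab_frame('side');crop(S,330,150,120,140,4,'s14.png')
T=r.grab_frame('top');cv2.imwrite('pics/t14f.png',T['image']);crop(T,320,125,100,125,5,'t14.png')
```

```text
t 17.05 rest-frame [-144.8   -5. ] z 222.5 rot [3.140e+00 1.000e-03 1.533e+00] F [ 0.4 -1.  -0.4] open 0.003 q [-0.29  0.08  2.01 -0.    1.05 -1.83]
```

View pics/t14.png

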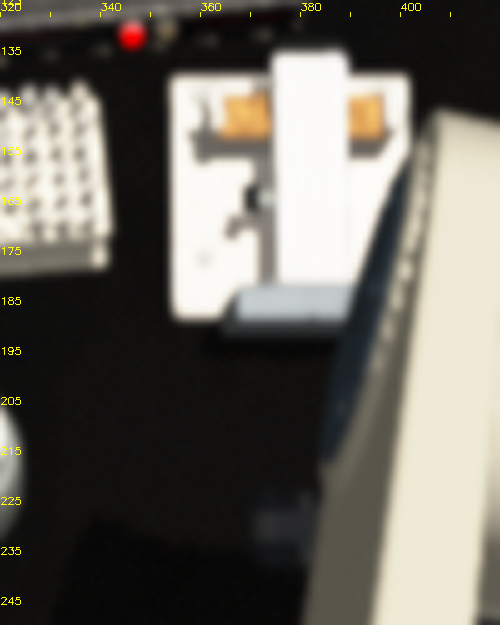

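View pics/s14.png

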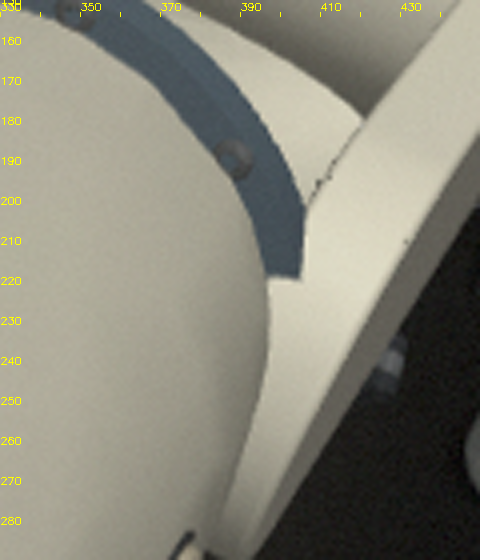

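View pics/t14f.png

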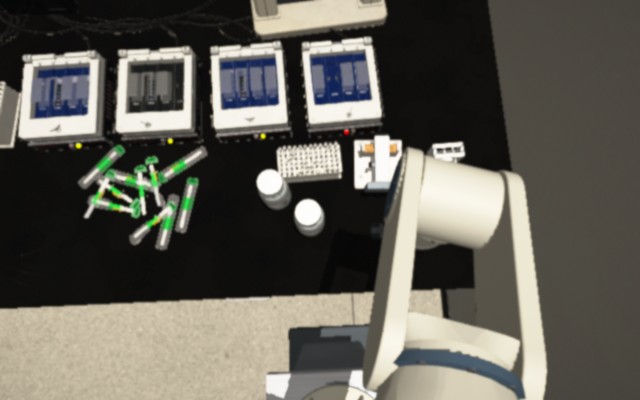

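>>> {"api": "arm_command", "payload": {"targets": [[0.035,0,-0.01,0,0,0],[0.035,0,-0.01,0,0,0],[0.035,0,0,0,0,0],[0.035,0,0,0,0,0],[0.035,0,0,0,0,0],[0.035,0,0,0,0,0],[0.035,0,0,0,0,0],[0.035,0,0,0,0,0],[0.035,0,0,0,0,0],[0.035,0,0,0,0,0],[0.035,0,0,0,0,0],[0,0,0,0,0,0],[0,0,0,0,0,0]]}}

```text
clock: 18.23
eef_pos: [442.8, 259.9, 241.1]
tcp_rot: [3.141, -0.0, 1.537]
contact_force: [0.4, -0.3, 0.6]
opening: -0.001
```

Run:
```python
from h import *
import pickle
show()
S0,T0,_=pickle.load(open('f0.pkl','rb'))
S=r.grab_frame('side');crop(S,330,150,120,140,4,'s15.png')
T=r.grab_frame('top');cv2.imwrite('pics/t15f.png',np.vstack([T['image'][120:300],T0['image'][120:300]]))
```

```text
t 18.23 rest-frame [-143.4  382.5] z 241.1 rot [ 3.141 -0.     1.537] F [ 0.4 -0.3  0.6] open -0.001 q [ 0.53  0.17  1.86  0.    1.11 -1.01]
```

View pics/s15.png

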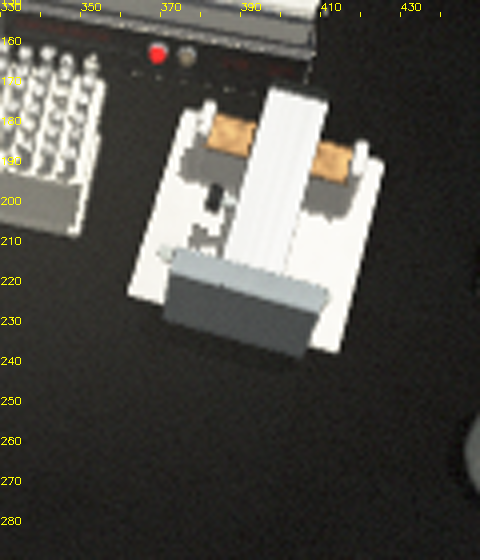

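View pics/t15f.png

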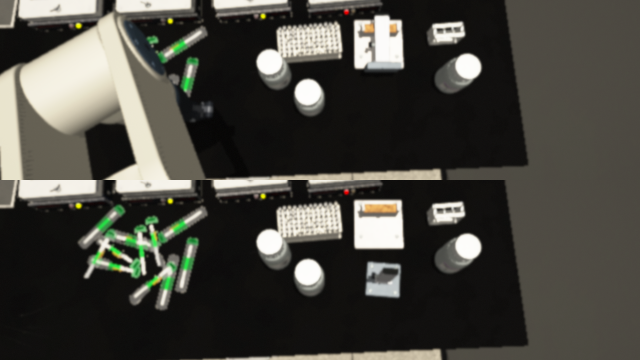

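Run:
```python
from h import *
S=r.grab_frame('side')
uv=(np.array([[271,88],[328,101]])+.5)/4-.5+[330,150]
print([w2r(p).round(1) for p in atz(S,uv,64)])
print(r.sign_off())
```

```text
[array([116.5,  13.9]), array([117.7, -18. ])]
the job is handed in; nothing more can be done
None
```

The stand is lying on the rest: its column is on the cork bar between the two cheeks, and the bottles and racks have not moved. I handed the job in at about 18 s on the robot's clock.

**What I did**
- I pushed the foot about 40 mm with two fingertips until it met the near edge of the rest. I then pressed to 16 N to square it, and the pictures showed it square.
- I closed the fingers and pushed the column over slowly. Wrist-camera fits and predictions put it at about 61° part way and about 84° once down.
- The fingers followed it down but could not hold it back beyond the balance point. From there it tipped the last few degrees under its own weight, and I did not measure how hard it landed.
- I never grasped or lifted the stand. The highest force I read was about 19 N, during the squaring press.

**Last checks**
- **Position of the column:** it lies within about 5 mm of the rest's centre line. The side view puts its top end at about 117 mm beyond the near edge, against the expected 125 mm. That figure depends on a guessed height of 64 mm for the point and on pixels read by eye. I left it, because the column end clearly passes over the bar.
- **Disagreement between fits:** two tilt fits gave 73–75°. One came from a picture taken during the final lowering. The other paired a new camera pose with old pixel positions. The picture after that matched the 84° prediction to within about 10 pixels.
- **Bottles and racks:** compared by eye, the before and after top views show all three bottles, the micro-tube rack and the test-tube rack unmoved. The arm was clear of everything.

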